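# Set up a glazing post and balance a wafer on it

### The job

Get the wafer slice ready for glazing: plug the square stem of the blue domed post into the white socket in the drip tray until it is fully home, then take the wafer slice from its sloping rack and balance it, same side up and centred, on top of the dome so that it stays there by itself, about level. Leave the other things on the table where they are.

Things in the scene. Friction and masses are not known exactly. Their poses are not given: they have to be found in the camera images.
- post: loose blue post, upright. Bottom: square stem 28 x 28 mm, 26 mm long (last 5 mm tapered to 23 mm); above it a square body 48 x 48 mm, 48 mm high, same yaw, its underside the shoulder that rests on the socket block; on top a white dome. Height 82 mm, about 0.16 kg. Origin: centre of the stem's foot; z up, x and y across the flat sides
- dome_top (a point): highest point of the post's white dome (soft silicone cap, 48 mm across, 8 mm high, curved with a radius of 70 mm near its top), on the post's axis 82 mm above its foot
- tray: fixed dark square drip tray, 130 x 130 mm with a 14 mm high rim; in its middle a white socket block, 64 x 64 mm, whose top is 40 mm above the table. Origin: centre of its underside; x and y along the sides
- socket (a point): centre of the mouth of the square hole in the top of the socket block, 40 mm above the table; hole 30 x 30 mm, 30 mm deep, sides along the tray's x and y; any quarter turn fits
- rack: fixed rack: a black foot 120 x 74 mm carries a steel strip 30 mm wide and 100 mm long that slopes at 35 degrees, falling along the rack's +x; a lip at its lower end stands 8 mm above the strip. The middle of the strip's top face is 75 mm above the table. Origin: centre of the foot's underside
- wafer: layered wafer slice with brown ribs, 80 mm (its x) by 58 mm (its y) by 12 mm thick (its z), about 45 g, loose. It lies on the rack's sloping strip, its x down the slope and its lower end at the lip; its long sides overhang the strip by 14 mm each. Origin: centre of its underside
- jar: bystander, leave alone: small closed jar with red lid, 44 mm across, 60 high. Origin: centre of its underside
- cutter: bystander, leave alone: plain steel ring cutter, 52 mm across, 35 high. Origin: centre of its underside
- chocolate: bystander, leave alone: dark chocolate slab, 70 x 45 x 10 mm. Origin: centre of its underside
- spatula: bystander, leave alone: spatula lying flat, 240 mm long. Origin: centre of its underside
- bowl: bystander, leave alone: steel bowl, 90 mm across, 40 high. Origin: centre of its underside
- sheet: bystander, leave alone: large ribbed wafer sheet, 80 x 140 x 8 mm, lying flat. Origin: centre of its underside
- cup: bystander, leave alone: white cup, 60 mm across, 70 high. Origin: centre of its underside
Things that resemble listed ones, but are neither listed nor needed, are in the scene too. Leave any purple or yellow look-alike of the post alone. What is shaped like the wafer but purple is not meant.

How it is judged:
By the outcome, as a careful person would: the job done as asked, in the order asked, and still so for the second after the job is handed in, with the robot touching nothing.
It also fails if it takes over 67 s, if anything falls off the work surface, if the arm or the gripper's body presses on something with over 40 N, if the wrist force passes 120 N, or if a joint passes its speed limit or range.

### The arm

A 6-joint arm with a two-finger parallel gripper is mounted at the origin on the work surface. World frame = base frame: x ahead of the robot, y to its left, z up, the work surface at z = 0. Lengths are in m, angles in rad, forces in N, time in s.
With the tool pointing down it reaches from about 0.4 to 0.925 m from the base axis. Payload 3.4 kg.
Tool frame: the origin (TCP) lies at the very end of the fingers, on their centre line; the grasp point (between the pads) lies 19 mm behind it; z points along the fingers, y is the line along which they close (so a half turn about z gives the same grasp; the last joint's range is limited). The gripper opens to 85 mm and grips with 20 to 120 N. Pads are 22 mm wide; open, the fingers measure 114 mm over their backs; the gripper's body (76 mm by 85 mm) begins 54 mm behind the grasp point. The pads swing forward as they close: fully open they stand 13 mm farther back than shut.
Start: joints at [1.254, 0.307, 1.506, -0, 1.328, -0.073], TCP at [0.138, 0.558, 0.231] pointing down, gripper open.
Joint ranges: [-3.12, 3.12], [-1.05, 2.28], [0.14, 2.33], [-1.42, 4.57], [0.1, 2.73], [-2.68, 2.68]. Speed limits (rad/s): [2.57, 2.57, 3.14, 3.14, 3.14, 3.14].

### API

Orientations are given as a 3x3 rotation matrix whose columns are the frame's x, y, z axes.
In Python, from rig import arm gives the robot as it stands. The module is installed in compiled form; this text tells all that it offers.
- The arm moves only by the shell command python3 -m handwheel 'ROWS' [OPENING] [FORCE]. ROWS is a JSON object of lists of equal length, an entry for each row: "xyz": the shift along the tool's x, y, z in mm, a list of three; "spin": the turn about the tool's z in degrees. In form: {"xyz": [[tx, ty, tz], ...], "spin": [spin, ...]}. A call has 1 to 10 rows; each row is the pose to reach, as a shift and turn from the pose commanded when the call began, along the tool's axes at that moment; what a row does not reach only later rows make up. A row lasts 1/10 s, in which the tool goes at most 50 mm and 8.59 degrees, less where a joint would pass 70% of its speed; a pose out of reach is approached as far as the arm can. A call with a gripper value outside its range is refused whole. OPENING is the finger opening in mm, from 0 to 85.4, set as the call begins (- or left out, the last holds). The fingers move at their own pace and stop on an object; FORCE is the grip in N (left out, the last holds). Time passes only in rows, so rows that repeat a pose let the fingers close. It gives the time, the measured TCP pose, the force, the opening and the grip force at its end, in the units of the state.
- arm.observe(): the state, without advancing time (a new reading comes with each control period).
- arm.read_camera(name): name is "scene" or "top"; returns a dict with "color" (384x512x3 uint8, red, green, blue), "range_z" (384x512 float32, m along the optical axis (not along the pixel's ray), 0 where there is no reading), "K" (3x3 intrinsics, pixels), "extrinsics" (4x4, takes a point from camera to world coordinates). Camera axes: x right, y up, looking along -z (the intrinsics and any distortion apply to the point x, -y, -z); pixel columns grow to the right and rows downward; lengths in m; the calibration is good to about 2 mm. A picture is of the moment at which its call begins.
- arm.job_done(): hands the job in; it is judged then, once.
The state is a dict: "time_s": time; "q": joint angles; "qd": joint speeds; "tau": joint torques, N m; "position": TCP position; "eef_rot": TCP orientation; "ft_force": force on the tool from outside, world axes, zero at the start; "moment": the same for the moment, N m; "finger_gap": finger opening in m; "finger_force": force on a finger pad.
Only numpy, scipy, OpenCV 4.12 (cv2) and the standard library are available. Lean on these libraries where they do the work, as an engineer would, in place of code of your own. Each camera call takes 0.05 s, during which the arm holds its last target. There are 200 camera calls.

## Working session

There is one attempt and no reset: what is moved stays moved. The work goes in short steps, Python scripts to look and compute and a shell command to move; the robot and the scene stay as the last step left them, time stands still between calls to the robot, and variables do not carry over. Pictures are saved under pics/ and viewed, at most 10 in all, crops included, and the job is handed in when it is done.

```bash
mkdir -p pics; cat > h.py <<'E'
import numpy as np,cv2
from rig import arm
def cam(n):
    c=arm.read_camera(n); return c
def pts(c):
    K,E,z=c["K"],np.array(c["extrinsics"]),c["range_z"]
    v,u=np.mgrid[:z.shape[0],:z.shape[1]]
    x=(u-K[0][2])/K[0][0]*z; y=(v-K[1][2])/K[1][1]*z
    P=np.stack([x,-y,-z,np.ones_like(z)],-1)@E.T
    return P[...,:3]
E
python3 - <<'E'
from h import *
for n in("top","scene"):
    c=cam(n); np.savez(n+"0.npz",**{k:c[k] for k in("color","range_z","K","extrinsics")})
    cv2.imwrite(f"pics/{n}0.png",cv2.resize(c["color"][...,::-1],(800,600),interpolation=cv2.INTER_CUBIC))
    print(n,np.round(c["K"],1),np.round(c["extrinsics"],3),[k for k in c], (c["range_z"]>0).mean())
s=arm.observe();print(s)
E
```

```text
top [[346.4   0.  255.6]
 [  0.  346.4 191.7]
 [  0.    0.    1. ]] [[ 0.072  0.975 -0.208  0.399]
 [-0.997  0.071 -0.011  0.042]
 [ 0.004  0.209  0.978  0.932]
 [ 0.     0.     0.     1.   ]] ['color', 'range_z', 'K', 'extrinsics'] 0.9962972005208334
scene [[495.    0.  256.5]
 [  0.  495.  193.6]
 [  0.    0.    1. ]] [[ 0.807 -0.485  0.338  0.974]
 [ 0.591  0.646 -0.484 -0.537]
 [ 0.017  0.59   0.807  1.07 ]
 [ 0.     0.     0.     1.   ]] ['color', 'range_z', 'K', 'extrinsics'] 0.9962666829427084
{'time_s': 0.1, 'q': array([ 1.25450564e+00,  3.07489876e-01,  1.50751105e+00,  4.05129730e-05,
        1.32840780e+00, -7.35112893e-02]), 'qd': array([-0.00016954, -0.00231917, -0.00195567, -0.00075617, -0.00045728,
        0.00069701]), 'tau': array([ 1.33074309e-04, -4.58529460e+01, -2.52607083e+01, -9.54757093e-05,
        5.54380604e-03, -9.80012743e-06]), 'position': array([0.13805653, 0.55755221, 0.23048988]), 'eef_rot': array([[-9.70671156e-01,  2.40410367e-01, -6.02255524e-04],
       [ 2.40411059e-01,  9.70669658e-01, -1.71375572e-03],
       [ 1.72586523e-04, -1.80828214e-03, -9.99998350e-01]]), 'ft_force': array([0.37812813, 0.1827151 , 0.96817768]), 'moment': array([-0.02257201,  0.00570384,  0.06475487]), 'finger_force': 0.0, 'finger_gap': 0.08549361575813112}
```

View pics/top0.png

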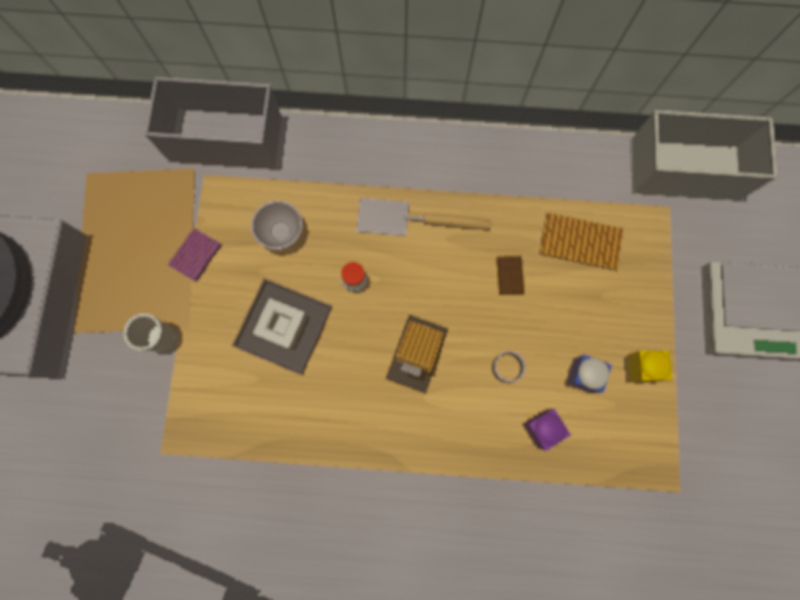

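View pics/scene0.png

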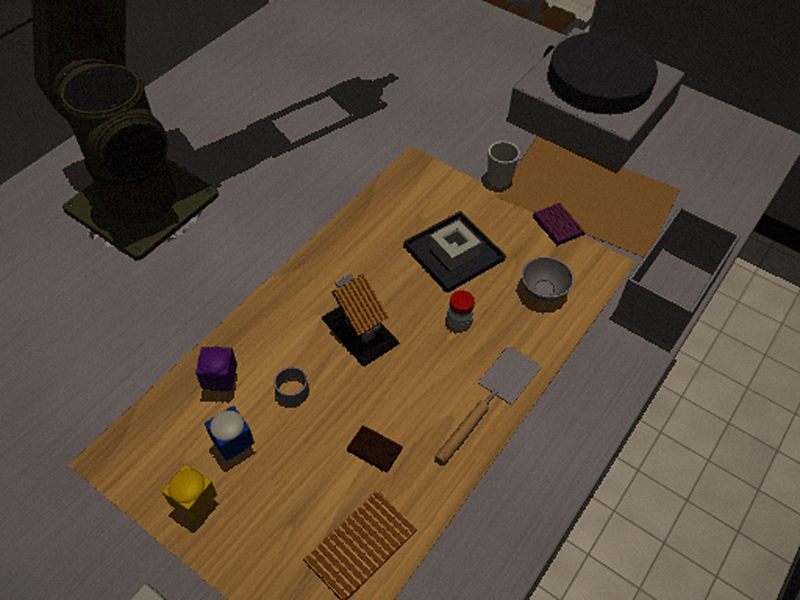

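The top view shows three post-like things: purple at (549,430), yellow at (655,366), and blue with a white dome at (592,373). Only the blue one fits. The wafer is the brown ribbed slab on the rack at (420,347). The purple slab at (195,254) and the flat sheet at (582,241) don't fit. The socket is at (280,323).

```bash
cat > m.py <<'E'
from h import *
import sys
def load(n): return dict(np.load(n+"0.npz"))
def cloud(n,c=None):
    c=c or load(n); return pts(c),cv2.cvtColor(c["color"],cv2.COLOR_RGB2HSV),c
def box(xy): 
    r=cv2.minAreaRect((xy*1000).astype(np.float32)); return np.round(r[0],1),np.round(r[1],1),round(r[2],1)
E
python3 - <<'E'
from m import *
for n in("top","scene"):
    P,H,c=cloud(n); X,Y,Z=P[...,0],P[...,1],P[...,2]
    tab=(X>.3)&(X<.6)&(Y>-.4)&(Y<.4)&(abs(Z)<.01)
    print(n,"table z",np.median(Z[tab]),Z[tab].std())
    blue=(H[...,0]>100)&(H[...,0]<125)&(H[...,1]>120)&(Z>.01)&(Z<.1)&(X>0.2)&(X<.9)&(abs(Y)<.8)
    b=P[blue]; m=np.median(b,0); near=np.hypot(X-m[0],Y-m[1])<.05
    print("blue",blue.sum(),m,box(b[:,:2]))
    d=near&(H[...,1]<80)&(Z>.06); q=P[d]; print("dome",d.sum(),q.mean(0),q[:,2].max(),box(q[:,:2]))
    a=near&(Z>.03); print("all",box(P[a][:,:2]))
    t=near&(Z>.065); print("top",box(P[t][:,:2]))
    s=(abs(X-.42)<.12)&(abs(Y-.25)<.15)&(Z>.034)&(Z<.046)&(H[...,1]<60)&(H[...,2]>90)
    print("sock",s.sum(),np.median(P[s],0),box(P[s][:,:2]))
    w=(H[...,0]>5)&(H[...,0]<25)&(H[...,1]>100)&(Z>.05)&(Z<.14)&(X>.25)&(X<.6)&(abs(Y)<.15)
    q=P[w];m=q.mean(0);u,sv,vt=np.linalg.svd(q-m,full_matrices=False);nrm=vt[2]*np.sign(vt[2,2])
    print("waf",w.sum(),m,nrm,np.degrees(np.arccos(nrm[2])),np.degrees(np.arctan2(nrm[1],nrm[0])),"res",sv[2]/len(q)**.5)
    dn=np.array([nrm[0],nrm[1],0]);dn/=np.linalg.norm(dn);side=np.cross(nrm,[0,0,1]);side=np.array([-dn[1],dn[0],0]);sl=np.cross(side,nrm)
    print(box(np.stack([(q-m)@sl,(q-m)@side],1)),"sl",sl,"side",side, q[:,2].min(),q[:,2].max())
c=load("scene");i=c["color"][...,::-1]
a=cv2.resize(i[205:340,95:200],(400,514),interpolation=2);b=cv2.resize(i[165:240,200:262],(400,484),interpolation=2)
b=cv2.copyMakeBorder(b,0,30,0,0,0);cv2.imwrite("pics/crop.png",np.hstack([a,b]))
E
```

```text
top table z 5.676478166771748e-05 0.0019695278208560875
blue 3 [ 0.47362293 -0.23694019  0.07151805] (array([ 473.4, -237.7]), array([5.5, 2. ]), 34.8)
dome 360 [ 0.48541351 -0.25894337  0.07648581] 0.08411310973899466 (array([ 487.2, -262. ]), array([48.3, 48.3]), 74.0)
all (array([ 487.3, -261.8]), array([48.9, 48.4]), 73.7)
top (array([ 487.3, -262. ]), array([48.3, 48.4]), 74.2)
sock 260 [0.51864346 0.25012083 0.03901997] (array([527.4, 253.9]), array([64.4, 45. ]), 72.0)
waf 641 [0.50849473 0.01543582 0.08666204] [ 0.52731509 -0.14613322  0.83700889] 33.17439944997198 -15.489486178980673 res 0.0022697450160444124
(array([ 6.9, -0.1]), array([58.6, 86.1]), 89.7) sl [ 0.80660829 -0.22353289 -0.54718929] side [0.26706154 0.96367948 0.        ] 0.05501720807277655 0.10905754238682963
scene table z 0.0021787453748896013 0.002341944256450922
blue 348 [ 0.50739126 -0.26936133  0.06123085] (array([554.2, 258.3]), array([ 244.2, 1096.3]), 2.9)
dome 329 [ 0.48905459 -0.26456311  0.08036201] 0.08687065675673311 (array([ 488. , -263.4]), array([47.6, 48.3]), 74.1)
all (array([ 487.5, -263.6]), array([48.2, 50.8]), 73.1)
top (array([ 487.6, -263.6]), array([48.1, 50.9]), 73.3)
sock 155 [0.51956215 0.25082693 0.04113005] (array([524.6, 253.3]), array([66.9, 42.1]), 79.0)
waf 761 [0.51195856 0.01207106 0.08597254] [ 0.54726033 -0.17092875  0.81932258] 34.982960933983016 -17.345430602849156 res 0.0027134244014882128
(array([-4.2,  0.9]), array([91. , 59.5]), 1.2) sl [ 0.78206365 -0.24426614 -0.57333281] side [0.29813182 0.95452471 0.        ] 0.057475903236480885 0.11257499367058099
```

View pics/crop.png

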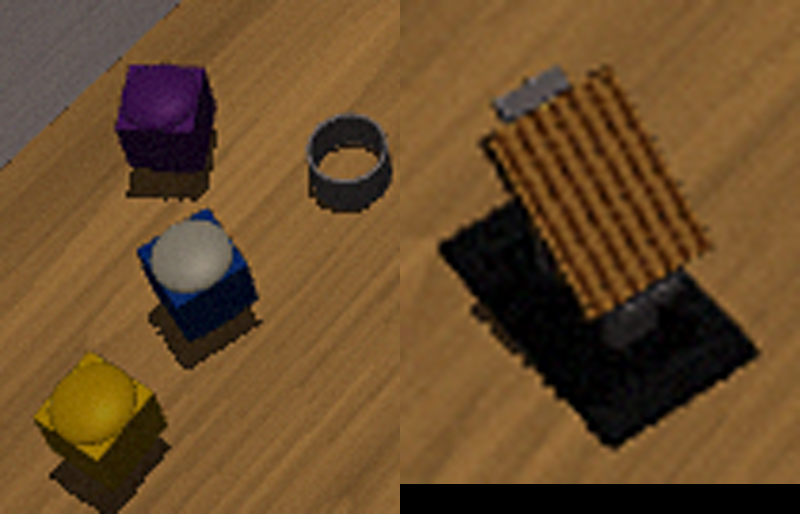

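The crop confirms the blue post with the white dome (left, 195,270) and the brown wafer on the rack (right, 610,200). Next I'll refine the socket, the wafer centre and the clearances around the post.

```bash
python3 - <<'E'
from m import *
for n in("top","scene"):
    P,H,c=cloud(n); X,Y,Z=P[...,0],P[...,1],P[...,2]
    z0=0 if n=="top" else .0015
    r=(abs(X-.52)<.12)&(abs(Y-.25)<.12)
    s=r&(abs(Z-z0-.04)<.006)&(np.hypot(X-.523,Y-.253)<.05); print(n,"sock",s.sum(),box(P[s][:,:2]))
    t=r&(Z>.007)&(np.hypot(X-.523,Y-.253)<.1); print("tray",t.sum(),box(P[t][:,:2]))
    t=r&(H[...,2]<100)&(Z>-.006)&(Z<.03)
    k=np.uint8(t); nn,l,st,_=cv2.connectedComponentsWithStats(k); i=1+st[1:,4].argmax()
    print("dark",box(P[l==i][:,:2]),H[...,2][r][::400])
    # hole: ray cast inner contour onto z=.04
    Km=c["K"];E=c["extrinsics"]
    f=np.uint8(s); cs,hi=cv2.findContours(cv2.morphologyEx(f,cv2.MORPH_CLOSE,np.ones((2,2))),cv2.RETR_CCOMP,cv2.CHAIN_APPROX_NONE)
    def cast(uv,z):
        d=np.stack([(uv[:,0]-Km[0,2])/Km[0,0],-(uv[:,1]-Km[1,2])/Km[1,1],-np.ones(len(uv))],1)@E[:3,:3].T
        o=E[:3,3]; return (o+d*((z-o[2])/d[:,2])[:,None])[:,:2]
    for q,h in zip(cs,hi[0]):
        if len(q)>12: print(" contour","hole" if h[3]>=0 else "outer",len(q),box(cast(q[:,0].astype(float),.04)))
    # rack foot, other posts
    for nm,lo,hi_ in(("purple",130,165),("yellow",22,34)):
        g=(H[...,0]>=lo)&(H[...,0]<=hi_)&(H[...,1]>150)&(Z>.03)&(Z<.1)&(abs(X-.45)<.2)&(Y<-.12)&(Y>-.5)
        if g.sum()>10: print(nm,g.sum(),box(P[g][:,:2]))
    w=(X>.35)&(X<.62)&(abs(Y)<.11)&(Z>.045)&(Z<.14)
    w&=(np.hypot(X-.51,Y-.013)<.065)&(H[...,0]<25)&(H[...,1]>80)
    q=P[w]; m=np.array([.51,.0135,.0]);a=np.radians(-16.3)
    n_=np.array([np.sin(.611)*np.cos(a),np.sin(.611)*np.sin(a),np.cos(.611)]);sl=np.array([np.cos(.611)*np.cos(a),np.cos(.611)*np.sin(a),-np.sin(.611)]);sd=np.cross(n_,sl)
    hN=(q-m)@n_; med=np.median(hN); k=abs(hN-med)<.005; q=q[k]; print("nplane",med)
    S=(q-m)@sl; D=(q-m)@sd
    print("s range",np.percentile(S,[0,1,50,99,100]),"d",np.percentile(D,[0,1,50,99,100]))
    cS=(np.percentile(S,.5)+np.percentile(S,99.5))/2;cD=(np.percentile(D,.5)+np.percentile(D,99.5))/2
    print("top centre",m+med*n_+cS*sl+cD*sd)
E
```

```text
top sock 470 (array([536.3, 251.2]), array([64.9, 63.9]), 71.5)
tray 1021 (array([536.4, 251. ]), array([131.2, 129.9]), 71.9)
dark (array([535.7, 250.1]), array([128.2, 123.6]), 71.7) [179 176 183 175  90 178  98 176  90 136 175  91 186 185 184 188 178 180
 181 187]
 contour outer 83 (array([533.6, 247.4]), array([65.6, 63.8]), 72.0)
 contour hole 41 (array([533.4, 246.8]), array([33.3, 34.4]), 70.2)
yellow 505 (array([ 506.5, -360.7]), array([46.6, 49.7]), 4.1)
nplane 0.07041345873710088
s range [-0.08743631 -0.08662267 -0.05018899 -0.00617634 -0.00126292] d [-0.02810764 -0.02718369  0.00137747  0.0300949   0.03089058]
top centre [0.5130976  0.01432328 0.08404654]
scene sock 353 (array([537.3, 251.1]), array([68.8, 66.7]), 69.6)
tray 1259 (array([520.8, 261.5]), array([178.7, 179.3]), 76.9)
dark (array([532.7, 252.3]), array([136.8, 145.2]), 72.0) [143 136 133   6 135 139  65  31 130 139 145 143 142 135]
 contour outer 67 (array([540.8, 247.9]), array([67.5, 66.3]), 71.5)
 contour hole 31 (array([542. , 247.4]), array([31.4, 33.3]), 72.5)
purple 558 (array([ 397. , -196.4]), array([47.5, 50.2]), 33.8)
yellow 589 (array([ 507.9, -362.7]), array([49.8, 47.6]), 3.5)
nplane 0.07179661323065123
s range [-0.08716736 -0.08630168 -0.04686409 -0.00727745 -0.00578742] d [-0.02974692 -0.02866317 -0.00067783  0.02889914  0.03011655]
top centre [0.5130475  0.01302428 0.08551353]
```

```bash
cat > g.py <<'E'
# usage: g.py x y z [yaw of tool y deg]  (mm) -> tool-frame shift
import sys,numpy as np
from rig import arm
s=arm.observe();R=s["eef_rot"];p=s["position"]*1000
t=np.array([float(a) for a in sys.argv[1:4]])
yaw=np.degrees(np.arctan2(R[1,1],R[0,1]))
print("t",s["time_s"],"p",p.round(1),"yaw",yaw.round(2),"shift",(R.T@(t-p)).round(1),"spin",((yaw-float(sys.argv[4])+90)%180-90).round(2) if len(sys.argv)>4 else "", "F",s["ft_force"].round(1),"gap",s["finger_gap"]*1000,"q6",s["q"][5].round(2))
E
python3 g.py 540 240 235 73.7
```

```text
t 0.1 p [138.1 557.6 230.5] yaw 76.09 shift [-466.5 -211.6   -4.2] spin 2.39 F [0.4 0.2 1. ] gap 85.49361575813113 q6 -0.07
```

```bash
python3 -m handwheel '{"xyz": [[-466,-211,-4],[-466,-211,-4],[-466,-211,-4],[-466,-211,-4],[-466,-211,-4],[-466,-211,-4],[-466,-211,-4],[-466,-211,-4],[-466,-211,-4],[-466,-211,-4]], "spin": [2.4,2.4,2.4,2.4,2.4,2.4,2.4,2.4,2.4,2.4]}' 72; python3 g.py 487.4 -262.7 235 73.7
```

```text
time_s: 1.1
position: [0.5319, 0.2468, 0.2349]
eef_rot: [[-0.96, 0.281, -0.001], [0.281, 0.96, -0.0], [0.001, -0.0, -1.0]]
ft_force: [-0.4, 1.0, 0.2]
finger_gap: 0.072
finger_force: 0.0
t 1.1 p [531.9 246.8 234.9] yaw 73.67 shift [-1.005e+02 -5.014e+02 -1.000e-01] spin -0.03 F [-0.4  1.   0.2] gap 71.99274031030863 q6 -0.92
```

```bash
python3 -m handwheel '{"xyz": [[-100,-501,0],[-100,-501,0],[-100,-501,0],[-100,-501,0],[-100,-501,0],[-100,-501,0],[-100,-501,0],[-100,-501,0],[-100,-501,0],[-100,-501,0]], "spin": [0,0,0,0,0,0,0,0,0,0]}'; python3 -m handwheel '{"xyz": [[0,0,0],[0,0,0],[0,0,0]], "spin": [0,0,0]}'; python3 g.py 487.4 -262.7 100 73.7; python3 - <<'E'
from m import *
c=cam("top"); cv2.imwrite("pics/t1.png",cv2.resize(c["color"][180:300,330:460,::-1],(780,720))[:600])
E
```

```text
time_s: 2.1
position: [0.4861, -0.2515, 0.2349]
eef_rot: [[-0.96, 0.281, -0.0], [0.281, 0.96, 0.0], [0.001, 0.0, -1.0]]
ft_force: [1.1, 0.6, -0.1]
finger_gap: 0.072
finger_force: 0.0
time_s: 2.4
position: [0.4866, -0.2486, 0.2347]
eef_rot: [[-0.96, 0.281, -0.001], [0.281, 0.96, 0.001], [0.001, 0.001, -1.0]]
ft_force: [0.8, -0.0, -0.2]
finger_gap: 0.0722
finger_force: 0.0
t 2.4 p [ 486.6 -248.6  234.7] yaw 73.7 shift [ -4.9 -13.5 134.7] spin -0.0 F [ 0.8 -0.  -0.2] gap 72.2489763027279 q6 -1.84
```

```bash
python3 -m handwheel '{"xyz": [[-5,-13.5,0],[-5,-13.5,40],[-5,-13.5,80],[-5,-13.5,110],[-5,-13.5,125],[-5,-13.5,125]], "spin": [0,0,0,0,0,0]}'; python3 g.py 487.4 -262.7 34 73.7
```

```text
time_s: 3.05
position: [0.4867, -0.2626, 0.1078]
eef_rot: [[-0.96, 0.279, -0.005], [0.279, 0.96, 0.003], [0.005, 0.001, -1.0]]
ft_force: [-0.6, 0.2, 0.6]
finger_gap: 0.0717
finger_force: 0.0
t 3.05 p [ 486.7 -262.6  107.8] yaw 73.79 shift [-1.1 -0.  73.8] spin 0.09 F [-0.6  0.2  0.6] gap 71.70898276108362 q6 -1.86
```

```bash
python3 - <<'E'
from m import *
c=cam("scene"); i=c["color"][...,::-1]; cv2.imwrite("pics/s1.png",cv2.resize(i[190:330,70:230],(800,600)))
E
```

```text
(no output)
```

View pics/s1.png

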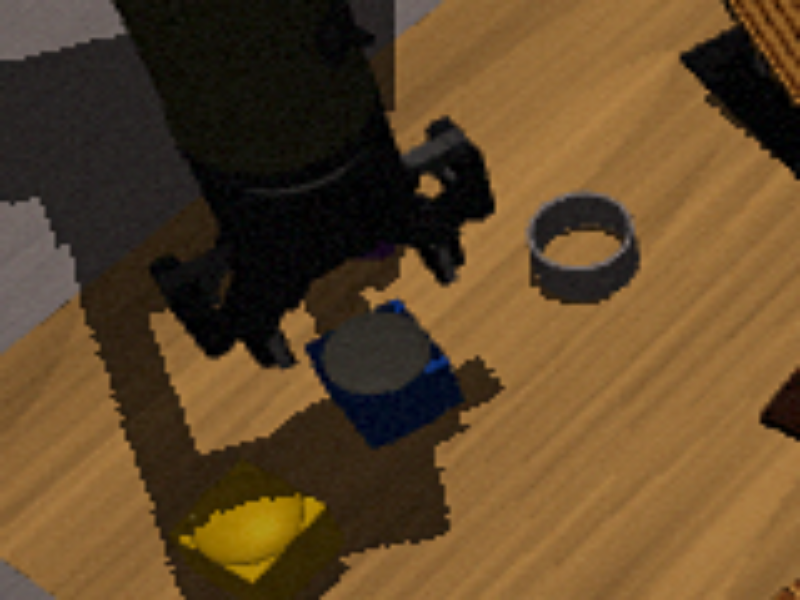

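The fingers at (270,350) and (450,270) straddle the blue post at (385,370), lined up with its sides. I'll go down and grip.

```bash
python3 -m handwheel '{"xyz": [[-1,0,30],[-1,0,55],[-1,0,70],[-1,0,74],[-1,0,74],[-1,0,74]], "spin": [0,0,0,0,0,0]}'; python3 -m handwheel '{"xyz": [[0,0,0],[0,0,0],[0,0,0],[0,0,0],[0,0,0],[0,0,0],[0,0,0],[0,0,0]], "spin": [0,0,0,0,0,0,0,0]}' 20 50;  python3 g.py 487.4 -262.7 34 73.7
```

```text
time_s: 3.7
position: [0.4902, -0.2649, 0.0377]
eef_rot: [[-0.96, 0.28, 0.002], [0.28, 0.96, -0.002], [-0.003, -0.001, -1.0]]
ft_force: [-0.5, -0.5, 0.3]
finger_gap: 0.0718
finger_force: 0.0
time_s: 4.5
position: [0.4898, -0.2647, 0.0375]
eef_rot: [[-0.96, 0.281, 0.002], [0.281, 0.96, -0.001], [-0.002, -0.0, -1.0]]
ft_force: [-0.1, 1.0, 7.2]
finger_gap: 0.0472
finger_force: 51.3
t 4.5 p [ 489.8 -264.7   37.5] yaw 73.69 shift [2.9 1.2 3.5] spin -0.01 F [-0.1  1.   7.2] gap 47.23386862739632 q6 -1.86
```

```bash
python3 -m handwheel '{"xyz": [[0,0,-20],[0,0,-50],[0,0,-85],[0,0,-120],[0,0,-120],[0,0,-120]], "spin": [0,0,0,0,0,0]}'; python3 g.py 539.6 250.4 157 71.7
```

```text
time_s: 5.1
position: [0.4891, -0.2644, 0.1568]
eef_rot: [[-0.96, 0.281, 0.001], [0.281, 0.96, -0.001], [-0.002, -0.0, -1.0]]
ft_force: [0.3, 0.1, -2.3]
finger_gap: 0.0472
finger_force: 52.4
t 5.1 p [ 489.1 -264.4  156.8] yaw 73.69 shift [ 96.1 508.2  -0.6] spin 1.99 F [ 0.3  0.1 -2.3] gap 47.17459258633388 q6 -1.86
```

```bash
python3 -m handwheel '{"xyz": [[10,40,-30],[20,80,-30],[28,127,-30],[38,174,-30],[48,221,-30],[56,268,-30],[66,315,-30],[75,362,-30],[84,409,-30],[93,456,-30]], "spin": [0,0,0,0,0,0,0,0,2,2]}';python3 -m handwheel '{"xyz": [[0,30,0],[0,50,0],[0,50,0],[0,50,0],[0,50,0],[0,50,0]], "spin": [0,0,0,0,0,0]}'; python3 g.py 539.6 250.4 130 71.7
```

```text
time_s: 6.1
position: [0.526, 0.201, 0.1837]
eef_rot: [[-0.949, 0.315, -0.004], [0.315, 0.949, -0.002], [0.004, -0.003, -1.0]]
ft_force: [1.3, -0.1, -2.0]
finger_gap: 0.0472
finger_force: 53.0
time_s: 6.7
position: [0.5431, 0.2453, 0.186]
eef_rot: [[-0.949, 0.316, -0.001], [0.316, 0.949, -0.001], [0.001, -0.001, -1.0]]
ft_force: [0.4, -0.6, -2.0]
finger_gap: 0.0475
finger_force: 52.9
t 6.7 p [543.1 245.3 186. ] yaw 71.59 shift [ 4.9  3.8 56. ] spin -0.11 F [ 0.4 -0.6 -2. ] gap 47.46282911354388 q6 -0.9
```

```bash
python3 -m handwheel '{"xyz": [[5,4,30],[5,4,70],[5,4,92],[5,4,92],[5,4,92]], "spin": [0,0,0,0,0]}'; python3 g.py 539.6 250.4 85 71.7; python3 - <<'E'
from m import *
for n in("top","scene"):
    c=cam(n); np.savez(n+"1.npz",**{k:c[k] for k in("color","range_z","K","extrinsics")})
    P,H,c=cloud(n,c); X,Y,Z=P[...,0],P[...,1],P[...,2]
    g=(H[...,0]>100)&(H[...,0]<128)&(H[...,1]>110)&(np.hypot(X-.537,Y-.251)<.08)&(Z>.04)&(Z<.2)
    q=P[g]; print(n,g.sum(), box(q[:,:2]) if len(q) else "", np.percentile(q[:,2],[1,99]) if len(q) else "")
i=load("scene"); c=np.load("scene1.npz")
cv2.imwrite("pics/s2.png",cv2.resize(c["color"][90:200,230:370,::-1],(764,600)))
E
```

```text
time_s: 7.2
position: [0.5403, 0.2516, 0.0946]
eef_rot: [[-0.949, 0.315, -0.0], [0.315, 0.949, -0.0], [0.0, -0.0, -1.0]]
ft_force: [-0.2, -0.3, -1.4]
finger_gap: 0.0477
finger_force: 52.7
t 7.2 p [540.3 251.6  94.6] yaw 71.62 shift [ 0.2 -1.3  9.6] spin -0.08 F [-0.2 -0.3 -1.4] gap 47.706506072828546 q6 -0.89
top 0  
scene 319 (array([542.4, 247.2]), array([130.4,  45.2]), 63.9) [0.06452443 0.19704366]
```

View pics/s2.png

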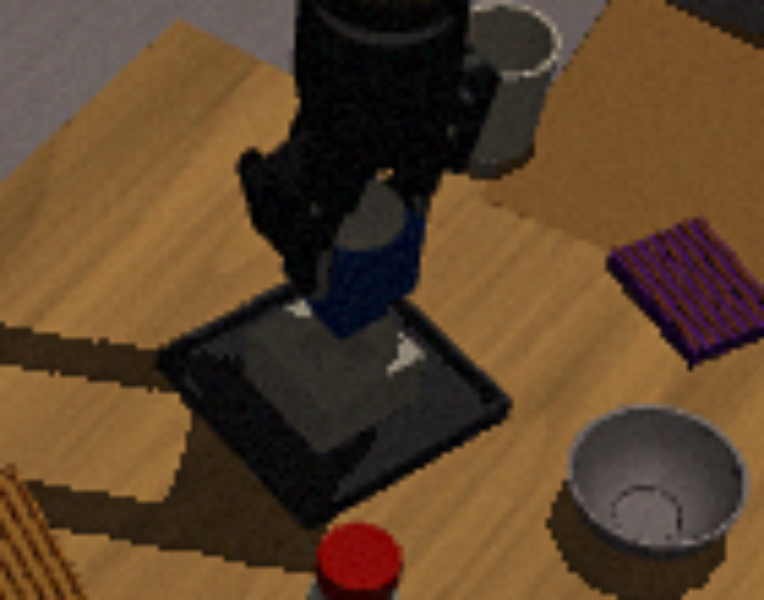

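The post is held upright at (370,270) with its stem just above the block top. I'll check its +x face in tray axes against the nominal +24 mm.

```bash
python3 - <<'E'
from m import *
c=dict(np.load("scene1.npz")); P,H,c=cloud("scene",c); X,Y,Z=P[...,0],P[...,1],P[...,2]
g=(H[...,0]>100)&(H[...,0]<128)&(H[...,1]>110)&(np.hypot(X-.537,Y-.251)<.05)&(Z>.085)&(Z<.135)
a=np.radians(-18.2);u=np.array([np.cos(a),np.sin(a)]);v=np.array([-u[1],u[0]])
q=P[g]; d=q[:,:2]-[.5368,.2512]; U=d@u*1000;V=d@v*1000
print(g.sum(),np.percentile(U,[5,25,50,75,95]),np.percentile(V,[1,5,50,95,99]),q[:,2].min(),q[:,2].max())
k=abs(U-np.median(U))<4; print(k.sum(),np.median(U[k]),np.polyfit(V[k],U[k],1))
# same test on block +x face
w=(Z>.018)&(Z<.034)&(np.hypot(X-.567,Y-.241)<.035); d=P[w][:,:2]-[.5368,.2512];U=d@u*1000;V=d@v*1000
k=(abs(V)<28)&(U>26)&(U<40);print("block face",k.sum(),np.median(U[k]),np.polyfit(V[k],U[k],1))
E
```

```text
215 [11.60356618 22.05830457 24.07245472 25.26603302 26.67891625] [-33.73259686 -23.07530311  -5.0375809   22.66389162  26.46017778] 0.08529900133802915 0.13487910900687994
172 24.458427037016254 [9.84222764e-03 2.44750547e+01]
block face 57 31.729602554908663 [1.32022183e-02 3.19236679e+01]
```

```bash
python3 -m handwheel '{"xyz": [[0.5,-1.2,5],[0.5,-1.2,12],[0.5,-1.2,18],[0.5,-1.2,22],[0.5,-1.2,25],[0.5,-1.2,28]], "spin": [0,0,0,0,0,0]}'; python3 g.py 539.6 250.4 51.5 71.7
```

```text
time_s: 7.9
position: [0.5389, 0.2506, 0.0658]
eef_rot: [[-0.949, 0.314, -0.001], [0.314, 0.949, -0.001], [0.0, -0.002, -1.0]]
ft_force: [-1.1, -3.9, -0.3]
finger_gap: 0.0477
finger_force: 53.0
t 7.9 p [538.9 250.6  65.8] yaw 71.71 shift [-0.8  0.  14.3] spin 0.01 F [-1.1 -3.9 -0.3] gap 47.67399097341037 q6 -0.89
```

```bash
python3 -m handwheel '{"xyz": [[0,0,4],[0,0,8],[0,0,12],[0,0,15],[0,0,17],[0,0,17]], "spin": [0,0,0,0,0,0]}'; python3 g.py 539.6 250.4 51.5 71.7
```

```text
time_s: 8.5
position: [0.5388, 0.2507, 0.0515]
eef_rot: [[-0.95, 0.314, 0.0], [0.314, 0.95, -0.001], [-0.001, -0.001, -1.0]]
ft_force: [-5.4, -6.8, 18.1]
finger_gap: 0.0479
finger_force: 55.0
t 8.5 p [538.8 250.7  51.5] yaw 71.72 shift [-0.8 -0.  -0. ] spin 0.02 F [-5.4 -6.8 18.1] gap 47.87782807867971 q6 -0.89
```

```bash
python3 -m handwheel '{"xyz": [[0,0,1],[0,0,1.5],[0,0,1.5]], "spin": [0,0,0]}'; python3 -m handwheel '{"xyz": [[0,0,-1],[0,0,-2],[0,0,-2],[0,0,-2],[0,0,-2],[0,0,-40],[0,0,-80],[0,0,-120],[0,0,-150],[0,0,-150]], "spin": [0,0,0,0,0,0,0,0,0,0]}' 74 30; python3 g.py 509.8 14.6 150 73.7
```

```text
time_s: 8.8
position: [0.5389, 0.2507, 0.0515]
eef_rot: [[-0.95, 0.314, 0.001], [0.314, 0.95, -0.001], [-0.001, -0.0, -1.0]]
ft_force: [-7.1, -6.8, 27.9]
finger_gap: 0.0474
finger_force: 56.6
time_s: 9.8
position: [0.5424, 0.2528, 0.2027]
eef_rot: [[-0.949, 0.314, 0.009], [0.314, 0.949, 0.004], [-0.008, 0.007, -1.0]]
ft_force: [0.7, 0.0, 0.4]
finger_gap: 0.0736
finger_force: 0.0
t 9.8 p [542.4 252.8 202.7] yaw 71.69 shift [ -43.5 -236.7   51.5] spin -2.01 F [0.7 0.  0.4] gap 73.58885077771764 q6 -0.89
```

```bash
python3 -m handwheel '{"xyz": [[-10,-45,0],[-18,-92,0],[-26,-139,0],[-34,-186,0],[-42,-220,0],[-43,-237,20],[-43,-237,50],[-43,-237,50],[-43,-237,50]], "spin": [-2,-2,-2,-2,-2,-2,-2,-2,-2]}'; python3 g.py 509.8 14.6 57 73.7;  python3 - <<'E'
from m import *
for n in("top","scene"):
    c=cam(n); np.savez(n+"2.npz",**{k:c[k] for k in("color","range_z","K","extrinsics")})
    P,H,c=cloud(n,c); X,Y,Z=P[...,0],P[...,1],P[...,2]
    r=np.hypot(X-.537,Y-.251)<.05
    g=r&(Z>.075)&(Z<.12)
    q=P[g]; print(n,g.sum(), box(q[:,:2]) if len(q) else "", q[:,2].max())
    d=g&(H[...,1]<80); print(d.sum(),P[d].mean(0),box(P[d][:,:2]))
    s=r&(abs(Z-.04)<.005);print("sock z",np.median(Z[s]))
c=np.load("scene2.npz"); a=cv2.resize(c["color"][80:200,240:340,::-1],(400,480)); b=cv2.resize(c["color"][120:240,180:280,::-1],(400,480))
cv2.imwrite("pics/s3.png",np.hstack([a,b]))
E
```

```text
time_s: 10.7
position: [0.5047, 0.013, 0.1468]
eef_rot: [[-0.96, 0.281, -0.003], [0.281, 0.96, 0.0], [0.003, -0.0, -1.0]]
ft_force: [-0.9, -1.3, -0.2]
finger_gap: 0.0738
finger_force: 0.0
t 10.7 p [504.7  13.  146.8] yaw 73.68 shift [-4.7  3.  89.8] spin -0.02 F [-0.9 -1.3 -0.2] gap 73.84466500396782 q6 -1.34
top 388 (array([535.7, 252. ]), array([48.6, 48.4]), 70.8) 0.09762203758000065
357 [0.53454252 0.2503152  0.0912167 ] (array([535.7, 252. ]), array([48.6, 48.4]), 70.8)
sock z 0.03948041024960136
scene 322 (array([537.1, 250.4]), array([52. , 50.6]), 73.9) 0.10047224611128536
190 [0.53841894 0.24813562 0.09442967] (array([537.7, 251.1]), array([50.2, 45.5]), 80.8)
sock z 0.04054886992497275
```

View pics/s3.png

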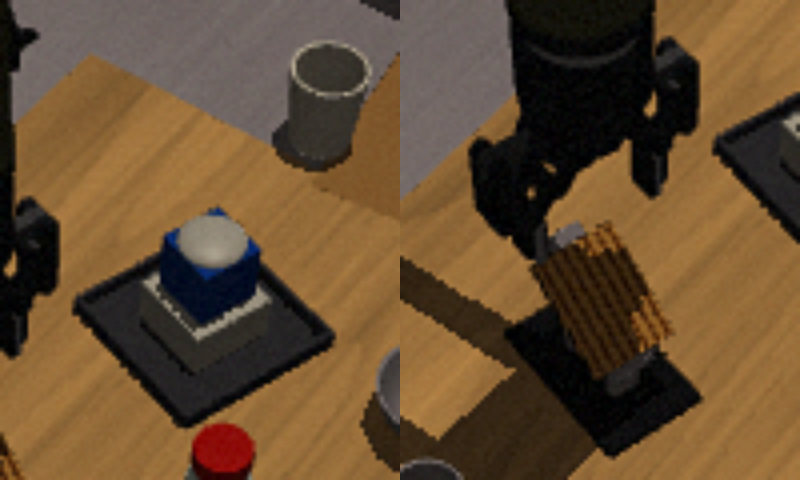

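The post is fully home (left crop, 210,270), with the dome top measured at about 97 mm against 96 expected. The fingers stand over the wafer (right crop, 600,290), so I'll descend and grip.

```bash
python3 -m handwheel '{"xyz": [[-5,3,10],[-5,3,25],[-5,3,40],[-5,3,55],[-5,3,70],[-5,3,80],[-5,3,88],[-5,3,88],[-5,3,88]], "spin": [0,0,0,0,0,0,0,0,0]}'; python3 g.py 509.8 14.6 57 73.7
```

```text
time_s: 11.7
position: [0.5116, 0.0144, 0.0599]
eef_rot: [[-0.96, 0.281, 0.0], [0.281, 0.96, -0.0], [-0.0, 0.0, -1.0]]
ft_force: [0.8, -0.4, 0.9]
finger_gap: 0.0736
finger_force: 0.0
t 11.7 p [511.6  14.4  59.9] yaw 73.7 shift [ 1.7 -0.3  2.9] spin 0.0 F [ 0.8 -0.4  0.9] gap 73.58970531317016 q6 -1.34
```

```bash
python3 -m handwheel '{"xyz": [[1.5,0,2],[1.5,0,3],[1.5,0,3],[1.5,0,3],[1.5,0,3],[1.5,0,3],[1.5,0,3],[1.5,0,3],[1.5,0,3],[1.5,0,3]], "spin": [0,0,0,0,0,0,0,0,0,0]}' 30 20;  python3 g.py 509.8 14.6 57 73.7; python3 -m handwheel '{"xyz": [[0,0,-4],[0,0,-15],[0,0,-40],[0,0,-80],[0,0,-110],[0,0,-110],[0,0,-110]], "spin": [0,0,0,0,0,0,0]}';python3 g.py 509.8 14.6 57 73.7; python3 - <<'E'
from m import *
c=cam("scene"); cv2.imwrite("pics/s4.png",cv2.resize(c["color"][100:240,160:300,::-1],(600,600)))
E
```

```text
time_s: 12.7
position: [0.5104, 0.0148, 0.0581]
eef_rot: [[-0.96, 0.281, 0.002], [0.281, 0.96, -0.0], [-0.002, 0.001, -1.0]]
ft_force: [-1.3, 0.6, 6.3]
finger_gap: 0.0574
finger_force: 21.7
t 12.7 p [510.4  14.8  58.1] yaw 73.7 shift [ 0.5 -0.3  1.1] spin -0.0 F [-1.3  0.6  6.3] gap 57.38630621840051 q6 -1.34
time_s: 13.4
position: [0.5101, 0.0147, 0.1679]
eef_rot: [[-0.96, 0.281, 0.003], [0.281, 0.96, -0.0], [-0.002, 0.001, -1.0]]
ft_force: [-0.2, 0.2, -0.8]
finger_gap: 0.0576
finger_force: 21.7
t 13.4 p [510.1  14.7 167.9] yaw 73.69 shift [  0.6  -0.2 110.9] spin -0.01 F [-0.2  0.2 -0.8] gap 57.61980679992729 q6 -1.34
```

View pics/s4.png

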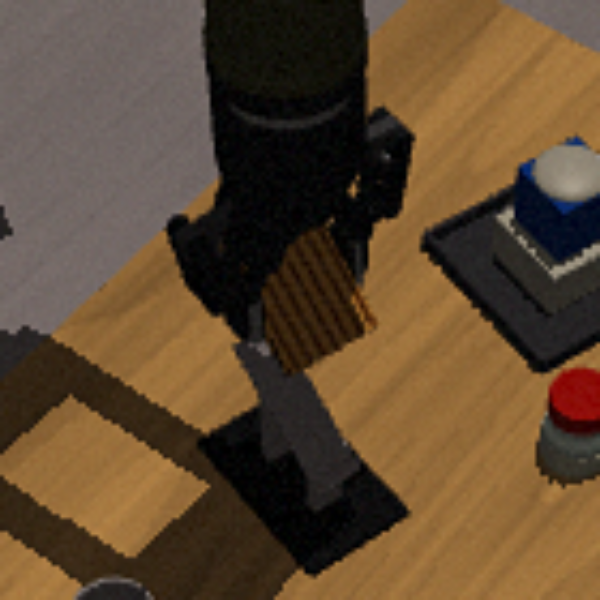

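The wafer is held at (315,300), still tilted 35°, and the rack is empty. I'll use the dome to level it. With the wafer's lower half over the dome, pressing down turns it in the pads until it is level (TCP z of about 80). Then I'll centre it.

```bash
python3 g.py 510.8 259.7 168 71.8; python3 -m handwheel '{"xyz": [[15,35,0],[30,80,0],[45,125,0],[57,170,0],[68,215,0],[68,235,0],[68,235,0],[68,235,0]], "spin": [2,2,2,2,2,2,2,2]}'; python3 g.py 510.8 259.7 115 71.8
```

```text
t 13.45 p [509.1  14.8 166.7] yaw 73.69 shift [ 67.2 235.6  -1.3] spin 1.89 F [-0.3  1.5 -0.9] gap 57.769555771117716 q6 -1.34
time_s: 14.25
position: [0.5095, 0.2586, 0.1652]
eef_rot: [[-0.95, 0.313, -0.003], [0.313, 0.95, -0.002], [0.002, -0.003, -1.0]]
ft_force: [0.8, 0.3, 0.4]
finger_gap: 0.0573
finger_force: 21.8
t 14.25 p [509.5 258.6 165.2] yaw 71.75 shift [-1.   1.6 50.2] spin -0.05 F [0.8 0.3 0.4] gap 57.30996534439073 q6 -0.86
```

```bash
python3 -m handwheel '{"xyz": [[-1,1.5,20],[-1,1.5,40],[-1,1.5,50],[-1,1.5,57],[-1,1.5,62],[-1,1.5,66],[-1,1.5,70],[-1,1.5,70]], "spin": [0,0,0,0,0,0,0,0]}'; python3 g.py 510.8 259.7 80.2 71.8
```

```text
time_s: 15.05
position: [0.511, 0.2604, 0.0978]
eef_rot: [[-0.949, 0.314, -0.001], [0.314, 0.949, 0.0], [0.001, -0.0, -1.0]]
ft_force: [-4.1, -1.0, 5.9]
finger_gap: 0.0575
finger_force: 22.6
t 15.05 p [511.  260.4  97.8] yaw 71.68 shift [-0.  -0.7 17.6] spin -0.12 F [-4.1 -1.   5.9] gap 57.49456807164255 q6 -0.85
```

Contact came at the predicted height with a moderate force, so I'll continue slowly.

```bash
python3 -m handwheel '{"xyz": [[0,0,2],[0,0,4],[0,0,6],[0,0,8],[0,0,9],[0,0,10],[0,0,10]], "spin": [0,0,0,0,0,0,0]}'; python3 -m handwheel '{"xyz": [[0,0,2],[0,0,4],[0,0,6],[0,0,7],[0,0,7.5],[0,0,7.5]], "spin": [0,0,0,0,0,0]}'; python3 g.py 510.8 259.7 80.2 71.8; python3 - <<'E'
from m import *
for n in("top","scene"):
    c=cam(n); np.savez(n+"3.npz",**{k:c[k] for k in("color","range_z","K","extrinsics")})
    P,H,c=cloud(n,c); X,Y,Z=P[...,0],P[...,1],P[...,2]
    w=(H[...,0]<25)&(H[...,1]>80)&(Z>.07)&(Z<.14)&(np.hypot(X-.52,Y-.257)<.07)
    q=P[w]; A=np.c_[q[:,:2]-[.52,.257],np.ones(len(q))]
    if len(q)>20: k=np.linalg.lstsq(A,q[:,2],rcond=None)[0]; print(n,len(q),k,np.percentile(q[:,2],[1,50,99]),box(q[:,:2]))
c=np.load("scene3.npz"); cv2.imwrite("pics/s5.png",cv2.resize(c["color"][80:200,230:350,::-1],(600,600)))
E
```

```text
time_s: 15.75
position: [0.5109, 0.2608, 0.0882]
eef_rot: [[-0.949, 0.314, -0.001], [0.314, 0.949, 0.001], [0.001, 0.0, -1.0]]
ft_force: [-4.8, 0.8, 7.3]
finger_gap: 0.0575
finger_force: 23.0
time_s: 16.35
position: [0.5115, 0.2611, 0.0808]
eef_rot: [[-0.949, 0.314, 0.0], [0.314, 0.949, 0.001], [0.0, 0.001, -1.0]]
ft_force: [-3.7, 1.2, 7.4]
finger_gap: 0.0577
finger_force: 23.4
t 16.35 p [511.5 261.1  80.8] yaw 71.69 shift [ 0.2 -1.6  0.6] spin -0.11 F [-3.7  1.2  7.4] gap 57.725070289517774 q6 -0.85
top 249 [-0.18165758 -0.22689703  0.10733119] [0.10245725 0.11311183 0.13825606] (array([499.7, 234.3]), array([61.8, 79.6]), 74.1)
scene 406 [-0.151595    0.09554868  0.11293469] [0.09500966 0.11207824 0.13617637] (array([519.4, 257.3]), array([ 75. , 110.6]), 0.6)
```

View pics/s5.png

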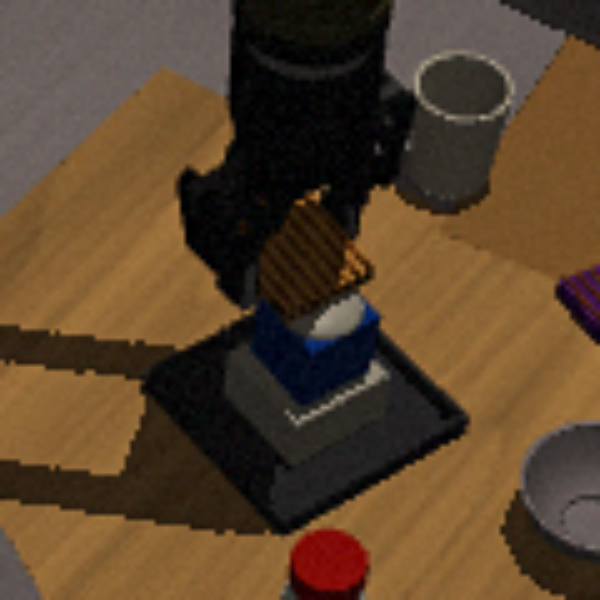

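The wafer at (310,260) rests on the dome at (340,310) and is nearly level, with about 9° left. I'll press a little more, lift off, and measure robustly.

```bash
cat > tilt.py <<'E'
from m import *
def tilt(c0,n="scene",r=.07,z=(.075,.2),raw=False):
    c=cam(n); np.savez(n+"L.npz",**{k:c[k] for k in("color","range_z","K","extrinsics")})
    P,H,c=cloud(n,c); X,Y,Z=P[...,0],P[...,1],P[...,2]
    w=(H[...,0]>5)&(H[...,0]<25)&(H[...,1]>80)&(H[...,2]>45)&(Z>z[0])&(Z<z[1])&(np.hypot(X-c0[0],Y-c0[1])<r)
    nn,l,st,_=cv2.connectedComponentsWithStats(np.uint8(w),connectivity=8); i=1+st[1:,4].argmax(); q=P[l==i]
    a=np.radians(-18.2);u=np.array([np.cos(a),np.sin(a)]);v=np.array([-u[1],u[0]])
    d=(q[:,:2]-c0)*1000; U=d@u;V=d@v; A=np.c_[U,V,np.ones(len(U))]; k=np.ones(len(U),bool)
    for _ in range(15):
        s=np.linalg.lstsq(A[k],q[k,2]*1000,rcond=None)[0]; e=q[:,2]*1000-A@s; k=abs(e)<max(2.5,1.5*np.std(e[k]))
    print(n,len(k),k.sum(),"slope u,v deg",np.degrees(np.arctan(s[:2])).round(1),"z0",s[2].round(1),"U",np.percentile(U[k],[0.5,99.5]).round(1),"V",np.percentile(V[k],[.5,99.5]).round(1),"res",e[k].std().round(2))
E
python3 -m handwheel '{"xyz": [[0,0,2],[0,0,3.5],[0,0,4.5],[0,0,4.5]], "spin": [0,0,0,0]}'; python3 -c "
from tilt import *
tilt([.5115,.2611])"; python3 -m handwheel '{"xyz": [[0,0,-6],[0,0,-15],[0,0,-25],[0,0,-25],[0,0,-25]], "spin": [0,0,0,0,0]}' ; python3 g.py 536.2 251.5 100 71.8; python3 -c "
from tilt import *
tilt([.5115,.2611])"
```

```text
time_s: 16.85
position: [0.5115, 0.2612, 0.0764]
eef_rot: [[-0.949, 0.314, 0.0], [0.314, 0.949, 0.001], [0.0, 0.001, -1.0]]
ft_force: [-4.5, 1.9, 8.9]
finger_gap: 0.0577
finger_force: 24.0
scene 99 75 slope u,v deg [2.2 0.5] z0 110.2 U [-19.3  37.7] V [-6.7 27.5] res 1.27
time_s: 17.4
position: [0.5124, 0.2606, 0.1004]
eef_rot: [[-0.949, 0.314, 0.001], [0.314, 0.949, 0.0], [-0.001, 0.001, -1.0]]
ft_force: [-0.1, 0.2, 0.4]
finger_gap: 0.0577
finger_force: 23.2
t 17.4 p [512.4 260.6 100.4] yaw 71.68 shift [-25.4  -1.2   0.4] spin -0.12 F [-0.1  0.2  0.4] gap 57.67747816631176 q6 -0.85
scene 90 68 slope u,v deg [-3.   0.1] z0 134.5 U [-17.6  37.8] V [ 1.2 29.2] res 1.13
```

```bash
python3 - <<'E'
from m import *
a=np.radians(-18.2);u=np.array([np.cos(a),np.sin(a)]);v=np.array([-u[1],u[0]]); c0=np.array([.5124,.2606])
ims=[]
for n,zc in(("scene",.1335),("top",.131)):
    c=cam(n); P,H,c=cloud(n,c); X,Y,Z=P[...,0],P[...,1],P[...,2]
    d=(P[...,:2]-c0)*1000; U=d@u;V=d@v
    g=(abs(Z-zc)<.006)&(abs(U)<55)&(abs(V)<33)&(H[...,0]<28)&(H[...,1]>50)
    print(n,g.sum(),np.percentile(U[g],[1,99]),np.percentile(V[g],[1,99]),np.median(Z[g]))
    for lo in range(-30,30,10):
        k=g&(V>=lo)&(V<lo+10)
        if k.sum()>3: print(lo,k.sum(),U[k].min().round(1),U[k].max().round(1),np.polyfit(U[k],Z[k]*1000,1).round(3))
    for lo in range(-45,45,10):
        k=g&(U>=lo)&(U<lo+10)
        if k.sum()>3: print("U",lo,k.sum(),"z",np.median(Z[k]).round(4),"V",V[k].min().round(1),V[k].max().round(1))
    r,cc=np.where(g); r0,x0=int(r.mean()),int(cc.mean()); ims.append(cv2.resize(c["color"][r0-40:r0+40,x0-40:x0+40,::-1],(400,400),interpolation=0))
cv2.imwrite("pics/s6.png",np.hstack(ims))
E
```

```text
scene 330 [-21.86368513  38.11471495] [-30.27073805  27.09046195] 0.13357820049264085
-30 50 -17.8 39.8 [-7.40000e-02  1.34869e+02]
-20 49 -22.4 37.6 [-4.80000e-02  1.34139e+02]
-10 58 -9.0 37.9 [-3.30000e-02  1.34027e+02]
0 52 -36.6 38.2 [-4.00000e-03  1.33551e+02]
10 62 -20.3 38.9 [-4.10000e-02  1.33737e+02]
20 54 -21.6 39.3 [-3.80000e-02  1.33961e+02]
U -25 12 z 0.1349 V -20.3 26.2
U -15 32 z 0.1343 V -8.6 31.3
U -5 55 z 0.1339 V -23.8 27.1
U 5 66 z 0.1335 V -30.7 27.1
U 15 59 z 0.1339 V -30.4 26.6
U 25 77 z 0.1331 V -30.5 27.9
U 35 27 z 0.1312 V -31.2 26.5
top 246 [-43.68466088  35.38457192] [-29.45159069   0.8555409 ] 0.13170455792440805
-30 98 -44.2 35.5 [-6.00000e-03  1.31473e+02]
-20 81 -43.5 35.9 [-2.20000e-02  1.31512e+02]
-10 61 -44.1 35.6 [-9.00000e-03  1.31651e+02]
0 5 -28.2 33.7 [2.80000e-02 1.31843e+02]
U -45 46 z 0.1319 V -29.2 -3.3
U -35 60 z 0.1319 V -29.6 3.2
U -25 45 z 0.132 V -29.1 0.2
U 15 31 z 0.1314 V -29.4 -6.6
U 25 55 z 0.1312 V -30.1 0.4
U 35 5 z 0.1303 V -21.4 -3.6
```

View pics/s6.png

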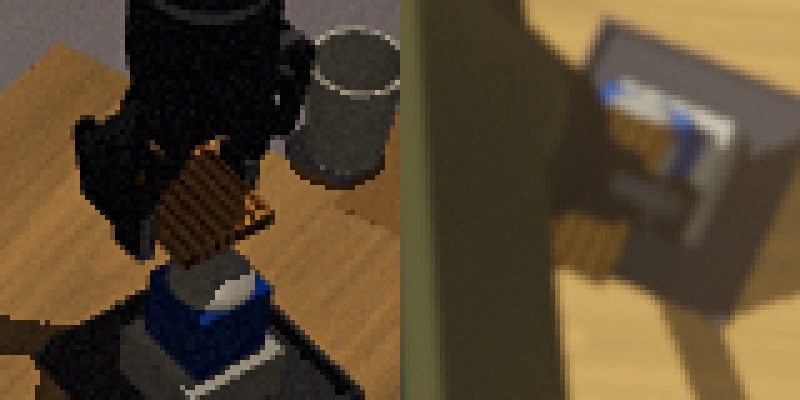

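The wafer is level to about 1° (left crop at 200,210; right crop shows both ends either side of the gripper). Both cameras put its centre about 28.5 mm short of the dome axis, so I'll shift it and lower.

```bash
python3 g.py 539.3 250.9 82 71.8; python3 -m handwheel '{"xyz": [[-10,-0.5,0],[-20,-0.5,0],[-28.5,-0.5,0],[-28.5,-0.5,5],[-28.5,-0.5,12],[-28.5,-0.5,17],[-28.5,-0.5,17],[-28.5,-0.5,17]], "spin": [0,0,0,0,0,0,0,0]}'; python3 g.py 539.3 250.9 76.5 71.8;python3 -c "
from rig import arm
import numpy as np,time
for i in range(3): arm.read_camera('top'); print(arm.observe()['position'].round(4))"
```

```text
t 17.55 p [511.6 260.3  99.4] yaw 71.68 shift [-29.3  -0.2  17.3] spin -0.12 F [ 0.3  0.3 -0.8] gap 57.53010471637284 q6 -0.85
time_s: 18.35
position: [0.5382, 0.251, 0.0823]
eef_rot: [[-0.949, 0.314, -0.001], [0.314, 0.949, -0.0], [0.001, -0.001, -1.0]]
ft_force: [0.6, 0.1, -0.2]
finger_gap: 0.0576
finger_force: 23.2
t 18.35 p [538.2 251.   82.3] yaw 71.71 shift [-1.1  0.2  5.8] spin -0.09 F [ 0.6  0.1 -0.2] gap 57.564540968193924 q6 -0.89
[0.5385 0.2512 0.0826]
[0.5387 0.2512 0.0828]
[0.5388 0.2513 0.083 ]
```

```bash
cat > chk.py <<'E'
from m import *
a=np.radians(-18.2);u=np.array([np.cos(a),np.sin(a)]);v=np.array([-u[1],u[0]])
D={"scene":np.array([.5374,.2507]),"top":np.array([.5357,.2520])}
def chk(zt,tol=.006):
    for n,b in(("scene",.0015),("top",0)):
        c=cam(n); np.savez(n+"L.npz",color=c["color"]); P,H,c=cloud(n,c); Z=P[...,2]
        d=(P[...,:2]-D[n])*1000; U=d@u;V=d@v
        g=(abs(Z-zt-b)<tol)&(abs(U)<50)&(abs(V)<35)&(H[...,0]<28)&(H[...,1]>50)
        s=np.linalg.lstsq(np.c_[U[g],V[g],np.ones(g.sum())],Z[g]*1000,rcond=None)[0]
        print(n,g.sum(),"U",np.percentile(U[g],[.5,1.5,98.5,99.5]).round(1),"V",np.percentile(V[g],[1,99]).round(1),"tilt",np.degrees(s[:2]).round(1),"z",s[2].round(1))
E
python3 -c "
from chk import *
chk(.1140)"; python3 g.py 539.3 250.9 76.5
```

```text
scene 329 U [-20.1 -17.   39.6  40. ] V [-28.1  29.5] tilt [-2.4  0.9] z 117.1
top 188 U [-40.2 -39.5  38.9  39.5] V [-28.8  -3.2] tilt [-0.8  1.3] z 115.5
t 18.6 p [538.9 251.2  83. ] yaw 71.7 shift [-0.5 -0.2  6.5] spin  F [0.2 0.2 0.1] gap 57.454363326399246 q6 -0.89
```

The wafer is centred over the dome within 0.5 mm. I'll lower it to contact.

```bash
python3 -m handwheel '{"xyz": [[0,0,2],[0,0,4],[0,0,5.5],[0,0,6],[0,0,6]], "spin": [0,0,0,0,0]}'; python3 g.py 539.3 250.9 76; python3 -m handwheel '{"xyz": [[0,0,0.7],[0,0,1.4],[0,0,1.4]], "spin": [0,0,0]}';python3 g.py 539.3 250.9 76
```

```text
time_s: 19.1
position: [0.5387, 0.251, 0.0765]
eef_rot: [[-0.949, 0.314, -0.0], [0.314, 0.949, -0.0], [0.0, -0.0, -1.0]]
ft_force: [-0.5, -0.6, -0.4]
finger_gap: 0.0575
finger_force: 23.2
t 19.1 p [538.7 251.   76.5] yaw 71.69 shift [-0.6  0.1  0.5] spin  F [-0.5 -0.6 -0.4] gap 57.54094456481126 q6 -0.89
time_s: 19.4
position: [0.5388, 0.251, 0.0753]
eef_rot: [[-0.949, 0.314, -0.0], [0.314, 0.949, 0.0], [0.0, -0.0, -1.0]]
ft_force: [0.3, -0.1, 0.0]
finger_gap: 0.0575
finger_force: 23.2
t 19.4 p [538.8 251.   75.3] yaw 71.68 shift [-0.5  0.  -0.7] spin  F [ 0.3 -0.1  0. ] gap 57.53551094414883 q6 -0.89
```

```bash
python3 -m handwheel '{"xyz": [[0,0,0.5],[0,0,1],[0,0,1]], "spin": [0,0,0]}'|grep -E 'ft_|posi'; python3 -m handwheel '{"xyz": [[0,0,0.5],[0,0,1],[0,0,1]], "spin": [0,0,0]}'|grep -E 'ft_|posi'; python3 -c "
from chk import *
chk(.1080)"
```

```text
position: [0.5388, 0.2511, 0.0751]
ft_force: [-0.5, -0.4, 4.7]
position: [0.5389, 0.2511, 0.075]
ft_force: [-2.8, -2.3, 10.1]
scene 325 U [-24.7 -19.1  39.   40. ] V [-29.1  30.2] tilt [-1.4  0.1] z 109.1
top 175 U [-39.5 -38.8  39.   39.4] V [-29.   -2.6] tilt [-0.8  1.2] z 107.4
```

```bash
python3 -m handwheel '{"xyz": [[0,0,-0.8],[0,0,-1.5],[0,0,-1.5]], "spin": [0,0,0]}'|grep -E 'ft_|posi'; python3 -m handwheel '{"xyz": [[0,0,0],[0,0,0],[0,0,0],[0,0,0],[0,0,0]], "spin": [0,0,0,0,0]}' 66 |grep -E 'ft_|posi|gap'; python3 -m handwheel '{"xyz": [[0,0,0],[0,0,0],[0,0,0]], "spin": [0,0,0]}' 76 |grep -E 'ft_|posi|gap'; python3 -c "
from chk import *
chk(.1080,.01)
c=np.load('sceneL.npz')['color'];cv2.imwrite('pics/s7.png',cv2.resize(c[80:200,230:350,::-1],(600,600)))"
```

```text
position: [0.5389, 0.2511, 0.0751]
ft_force: [-1.9, -0.6, 3.8]
position: [0.5387, 0.251, 0.0746]
ft_force: [0.4, 0.4, -0.5]
finger_gap: 0.0659
position: [0.5388, 0.2511, 0.0748]
ft_force: [0.5, 0.4, -0.2]
finger_gap: 0.076
scene 371 U [-34.9 -28.6  39.1  39.5] V [-29.9  28.5] tilt [-1.4 -0.1] z 109.2
top 178 U [-39.9 -39.2  39.1  39.5] V [-29.   -2.4] tilt [0.5 5.5] z 108.5
```

View pics/s7.png

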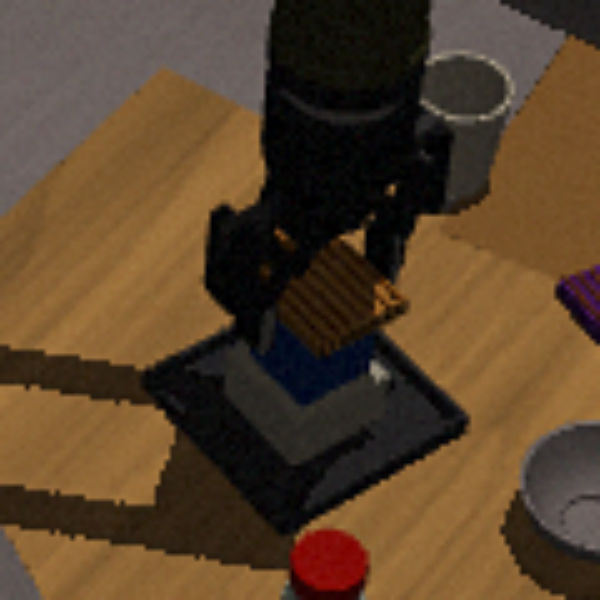

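The wafer balances level on the dome at (340,300), with the fingers clear on both sides. I'll retreat straight up, slowly at first.

```bash
python3 -m handwheel '{"xyz": [[0,0,-5],[0,0,-12],[0,0,-22],[0,0,-35],[0,0,-55],[0,0,-80],[0,0,-110],[0,0,-130],[0,0,-130],[0,0,-130]], "spin": [0,0,0,0,0,0,0,0,0,0]}'; python3 -m handwheel '{"xyz": [[20,-40,0],[40,-80,0],[50,-120,0],[50,-160,0],[50,-160,0],[50,-160,0],[50,-160,0],[50,-160,0]], "spin": [0,0,0,0,0,0,0,0]}'|grep time; python3 -c "
from chk import *
chk(.1080,.01)
c=np.load('sceneL.npz')['color'];cv2.imwrite('pics/s8.png',cv2.resize(c[80:200,230:350,::-1],(600,600)))"
```

```text
time_s: 22.3
position: [0.539, 0.2511, 0.2059]
eef_rot: [[-0.949, 0.314, 0.002], [0.314, 0.949, 0.001], [-0.002, 0.001, -1.0]]
ft_force: [-0.4, 0.6, 0.1]
finger_gap: 0.076
finger_force: 0.0
time_s: 23.1
scene 559 U [-42.1 -40.4  38.7  39.3] V [-29.4  29.3] tilt [0.4 0.8] z 108.8Traceback (most recent call last):
  File "<string>", line 3, in <module>
    chk(.1080,.01)
    ~~~^^^^^^^^^^^
  File "chk.py", line 10, in chk
    print(n,g.sum(),"U",np.percentile(U[g],[.5,1.5,98.5,99.5]).round(1),"V",np.percentile(V[g],[1,99]).round(1),"tilt",np.degrees(s[:2]).round(1),"z",s[2].round(1))
                        ~~~~~~~~~~~~~^^^^^^^^^^^^^^^^^^^^^^^^^
    return _quantile_unchecked(
        a, q, axis, out, overwrite_input, method, keepdims, weights)
    return _ureduce(a,
                    func=_quantile_ureduce_func,
    ...<5 lines>...
                    overwrite_input=overwrite_input,
                    method=method)
    r = func(a, **kwargs)
    result = _quantile(arr,
                       quantiles=q,
    ...<2 lines>...
                       out=out,
                       weights=wgt)
    slices_having_nans = np.isnan(arr[-1, ...])
                                  ~~~^^^^^^^^^
IndexError: index -1 is out of bounds for axis 0 with size 0
```

The arm now hides the wafer from the top camera. The scene camera shows it level (tilt under 1°) and centred within about 1 mm, with the arm clear, so I'm handing in.

```bash
python3 -c "
from rig import arm
print(arm.job_done())"
```

```text
the job is handed in; nothing more can be done
None
```

The job is handed in at about 23 s: the post is fully home in the socket, and the wafer balances by itself on the dome, same side up, under 1° tilt and centred within about 1 mm on the scene camera's last check.

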